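# Draw the blue oven brush's telescopic handle out to its second stop and hold it

### The arm

A 6-joint arm with a two-finger parallel gripper is mounted at the origin on the work surface. World frame = base frame: x ahead of the robot, y to its left, z up, the work surface at z = 0. Lengths are in m, angles in rad, forces in N, time in s.
With the tool pointing down it reaches from about 0.35 to 0.8 m from the base axis. Payload 7.3 kg.
Tool frame: the origin (TCP) lies at the very end of the fingers, on their centre line; the grasp point (between the pads) lies 19 mm behind it; z points along the fingers, y is the line along which they close (so a half turn about z gives the same grasp; the last joint's range is limited). The gripper opens to 85 mm and grips with 20 to 120 N. Pads are 22 mm wide; open, the fingers measure 114 mm over their backs; the gripper's body (76 mm by 85 mm) begins 54 mm behind the grasp point. The pads swing forward as they close: fully open they stand 13 mm farther back than shut.
Start: joints at [-1.428, 0.342, 1.524, -0, 1.275, -0.146], TCP at [0.15, -0.503, 0.231] pointing down, gripper open.
Joint ranges: [-2.53, 2.53], [-0.77, 2.02], [0.04, 2.7], [-1, 4.14], [0.28, 2.66], [-3.11, 3.11]. Speed limits (rad/s): [2.57, 2.57, 3.14, 3.14, 3.14, 3.14].

### API

Orientations are given as a unit quaternion [w, x, y, z].
In Python, from rig import r gives the robot as it stands.
- The arm moves only by the tool servo_tool, never from a script. Its argument "steps" is a list of rows, each an object with "hand": the opening, from 0 (shut) to 1 (fully open); "offset": the shift along the tool's x, y, z as a fraction of full scale, a list of three; "angular": the turn, a rotation vector about the tool's x, y, z as a fraction of full scale, a list of three. A call has exactly 5 rows; each row is the pose to reach, as a shift and turn from the pose commanded when the call began, along the tool's axes at that moment, turning the shorter way round; what a row does not reach only later rows make up. Full scale, the value 1, is 250 mm for a shift and 360 degrees for a turn. A row lasts 1/10 s, in which the tool goes at most 50 mm and 8.59 degrees, less where a joint would pass 70% of its speed; a pose out of reach is approached as far as the arm can. A call with a number of a shift or a turn outside -1 to 1 is refused whole. A call with a gripper value outside its range is refused whole. The fingers move at their own pace and stop on an object; "grip_force" is the grip in N (left out, the last holds). Time passes only in rows, so rows that repeat a pose let the fingers close, or fill a call up. It gives the time, the measured TCP pose, the force, the opening and the grip force at its end, in the units of the state.
- r.read_state(): the state, without advancing time (a new reading comes with each control period).
- r.camera(name): name is "scene" or "side" or "wrist"; returns a dict with "img" (384x512x3 uint8, red, green, blue), "fx", "fy", "cx", "cy" (pixels), "k1" (the pictures are not rectified: a ray, as slopes to the right and down, at radius r is drawn at 1 + k1 r^2 times it, then the intrinsics apply), "view" (4x4, takes a point from world to camera coordinates). Camera axes: x right, y up, looking along -z (the intrinsics and any distortion apply to the point x, -y, -z); pixel columns grow to the right and rows downward; lengths in m; the calibration is good to about 2 mm. A picture is of the moment at which its call begins. There is no depth.
- r.sign_off(): hands the job in; it is judged then, once.
The state is a dict: "time": time; "q": joint angles; "joint_velocities": joint speeds; "tau": joint torques, N m; "position": TCP position; "tcp_rot": TCP orientation; "ft_force": force on the tool from outside, world axes, zero at the start; "wrist_torque": the same for the moment, N m; "gripper_width": opening from 0.0 (shut) to 1.0 (fully open); "gripper_force": force on a finger pad.
Only numpy, scipy, OpenCV 4.12 (cv2) and the standard library are available. Lean on these libraries where they do the work, as an engineer would, in place of code of your own. Each camera call takes 0.05 s, during which the arm holds its last target. There are 200 camera calls.

### The job

The oven brush with the blue bristles has a spring-return telescopic handle: squeeze the red button in the side of its grip and, keeping it squeezed, draw the handle straight out past the first stop all the way to the second. Finish while still holding the grip with the handle fully drawn out and the button squeezed in, so that the spring cannot pull it back. Leave the white brush and everything else on the bench as it is.

Things in the scene. Friction and masses are not known exactly. Their poses are not given: they have to be found in the camera images.
- blue_grip: Black rubber grip of the telescopic brush with BLUE bristles: a level bar 100 mm long, 30 wide, 36 high (end flanges 8 long, 36 wide, 42 high). Origin at its centre, 75 mm above the bench. Its x axis runs level along the telescope from the grip towards the bristles, so the handle is drawn out along -x; y is level, across the grip (the red button is on its +y side); z is up.
- blue_clamp (a point): Top of the front clamp of the blue brush's bench stand, on the telescope's line 90 mm behind (+x of) the pushed-in grip's centre; clamp 28 mm long, 46 wide, top 97 mm above the bench. A 37 mm thick collar starts 53 mm behind that grip centre. The stand is fixed to the bench: the brush is not lifted.
- blue_handle (a joint): How far the blue handle is drawn out, m: 0 in; first stop: a catch at 0.083 (going out) and 0.095 (coming back); second stop: solid end of travel at 0.160, without a catch, so it must be held there. A return spring pulls it in with 3.2 N (in) to 4.5 N (out). Unless the button is in, a catch also locks it at 0 (3 mm of play).
- blue_button (a joint): Red button in the grip's +y side, half-way along: 30 mm long, 24 high, 7.5 proud. Value: how far it is squeezed in, m: 0 out, 0.006 fully in. Sprung, 2 N to 6.3 N; springs out when let go. Two fingers closing across the grip over the button squeeze it in (37.5 mm wide before, 31.5 after). Both catches are free while it is in 0.005 or more.
- white_grip: Black rubber grip of the other telescopic brush, with WHITE bristles; the same shape, axes and mechanism as the blue one, standing beside it (left and right vary). To be left alone.
- white_handle (a joint): How far the white brush's handle is drawn out, m; it stays within 0.003 of 0.
- bowl_center (a point): Centre of a bystander, to be left where it is: steel mixing bowl, 160 mm across the rim, 75 mm high.
- jar_center (a point): Centre of a bystander, to be left where it is: small amber glass jar with white cap, 44 mm in diameter, 65 mm high, standing between the two brushes.
- cutter_center (a point): Centre of a bystander, to be left where it is: round steel biscuit cutter (ring), 60 mm in diameter, 24 mm high.
- mug_center (a point): Centre of a bystander, to be left where it is: white mug, 80 mm in diameter, 90 mm high.
- shaker_center (a point): Centre of a bystander, to be left where it is: aluminium sugar shaker, 68 mm in diameter, 140 mm high.
- biscuit_center (a point): Centre of a bystander, to be left where it is: loose star-shaped biscuit, 50 mm across, 10 mm thick.

How it is judged:
By the outcome, as a careful person would: the job done as asked, in the order asked, and still so for the second after the job is handed in, while the arm keeps its last pose, push and grip.
It also fails if it takes over 30 s, if anything falls off the work surface, if the arm or the gripper's body presses on something with over 40 N, if the wrist force passes 120 N, or if a joint passes its speed limit or range.

## Working session

There is one attempt and no reset: what is moved stays moved. The work goes in short steps, Python scripts to look and compute and a tool call to move; the robot and the scene stay as the last step left them, time stands still between calls to the robot, and variables do not carry over. Pictures are saved under pics/ and viewed, at most 10 in all, crops included, and the job is handed in when it is done.

Besides the shell and the picture viewer there is one more tool, called after "Request:" as name(argument=value, ...) on one line, values as JSON. servo_tool: Moves the arm, as the interface text tells. Its arguments: {"type":"object","properties":{"steps":{"type":"array"},"grip_force":{"type":"number"}},"required":["steps"]}

```bash
mkdir -p pics; ls
python3 - <<'E'
from rig import r
import cv2,numpy as np,pickle
d={}
for n in ["scene","side"]:
    c=r.camera(n); d[n]=c
    cv2.imwrite(f"pics/{n}0.png",c["img"][:,:,::-1]); print(n,{k:(np.round(v,3).tolist()) for k,v in c.items() if k!="img"})
pickle.dump(d,open("cams.pkl","wb"))
s=r.read_state(); print(s)
E
```

```text
pics
scene {'fx': 444.412, 'fy': 444.412, 'cx': 251.061, 'cy': 199.662, 'k1': -0.06, 'view': [[-0.232, 0.973, 0.001, 0.071], [-0.546, -0.131, 0.827, 0.205], [0.805, 0.192, 0.562, -1.787], [0.0, 0.0, 0.0, 1.0]]}
side {'fx': 416.089, 'fy': 416.089, 'cx': 251.707, 'cy': 191.849, 'k1': -0.151, 'view': [[0.712, -0.702, 0.015, -0.347], [0.336, 0.36, 0.87, -0.259], [-0.616, -0.615, 0.492, -1.219], [0.0, 0.0, 0.0, 1.0]]}
{'time': 0.1, 'q': array([-1.42797174e+00,  3.42647992e-01,  1.52492467e+00,  4.76630937e-06,
        1.27537880e+00, -1.46018452e-01]), 'joint_velocities': array([-0.00188389, -0.00218686, -0.00213804, -0.00092361, -0.00043018,
       -0.00064119]), 'tau': array([ 1.00043701e-03, -4.34448874e+01, -2.46491486e+01, -2.39237825e-04,
        4.72729342e-03,  7.07300501e-06]), 'position': array([ 0.14950558, -0.50289531,  0.23069696]), 'tcp_rot': array([-6.79399840e-04,  9.89589198e-01,  1.43919274e-01,  3.36440542e-06]), 'ft_force': array([-0.33822775, -0.49047472, -0.34458256]), 'wrist_torque': array([ 0.05454553, -0.00132172, -0.03046051]), 'gripper_force': 0.0, 'gripper_width': 0.9994084062469218}
```

View pics/scene0.png

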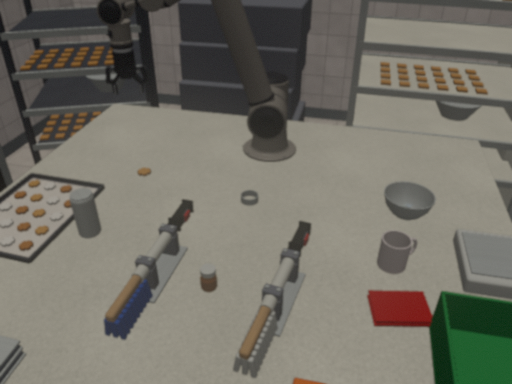

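View pics/side0.png

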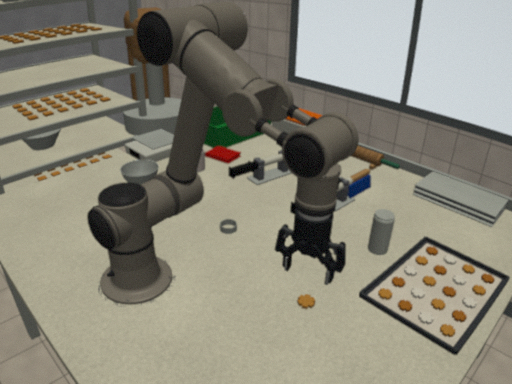

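The scene view shows the blue brush on the left: grip at about (181,215) with the red button at (188,211), and bristles at (128,308). The white brush is at (300,236) and the jar at (208,278). In the side view the arm hides the blue grip.

```bash
cat > h.py <<'E'
import numpy as np,cv2
def ray(c,uv):
    K=np.array([[c["fx"],0,c["cx"]],[0,c["fy"],c["cy"]],[0,0,1.]])
    p=cv2.undistortPoints(np.array([[uv]],float),K,np.array([c["k1"],0,0,0.]))[0,0]
    V=np.array(c["view"]);R=V[:3,:3]
    return -R.T@V[:3,3], R.T@np.array([p[0],-p[1],-1])
def onz(c,uv,z):
    o,d=ray(c,uv); return o+d*(z-o[2])/d[2]
def proj(c,P):
    V=np.array(c["view"]);q=V[:3,:3]@P+V[:3,3]; x,y=q[0]/-q[2],-q[1]/-q[2]
    s=1+c["k1"]*(x*x+y*y); return np.array([c["fx"]*x*s+c["cx"],c["fy"]*y*s+c["cy"]])
E
python3 - <<'E'
import pickle,cv2,numpy as np
from h import *
c=pickle.load(open("cams.pkl","rb"))["scene"];im=c["img"]
crop=im[190:340,95:220,::-1]
cv2.imwrite("pics/crop0.png",cv2.resize(crop,None,fx=4,fy=4,interpolation=cv2.INTER_CUBIC))
hsv=cv2.cvtColor(im,cv2.COLOR_RGB2HSV).astype(int)
red=((hsv[...,0]<8)|(hsv[...,0]>172))&(hsv[...,1]>130)&(hsv[...,2]>60)
red=red.astype(np.uint8); n,l,s,ce=cv2.connectedComponentsWithStats(red)
for i in range(1,n):
    if s[i,4]>5 and ce[i,0]<330 and ce[i,1]>180: print("red",ce[i],s[i],onz(c,ce[i],.075))
dark=(im.max(2)<60).astype(np.uint8); n,l,s,ce=cv2.connectedComponentsWithStats(dark)
for i in range(1,n):
    if s[i,4]>60 and 100<ce[i,0]<330 and 190<ce[i,1]<300: 
        ys,xs=np.where(l==i);print("dark",ce[i],s[i],onz(c,ce[i],.08),cv2.minAreaRect(np.c_[xs,ys].astype(np.float32)))
E
```

```text
red [186.33333333 213.44444444] [185 211   4   5   9] [ 0.59320281 -0.12544435  0.075     ]
red [306.16666667 237.33333333] [305 235   3   5   6] [0.62143487 0.22842236 0.075     ]
dark [179.80382775 215.        ] [170 201  22  29 209] [ 0.61123272 -0.13829249  0.08      ] ((180.83114624023438, 214.0160369873047), (12.249297142028809, 29.05950355529785), 34.38034439086914)
dark [298.96566524 237.32618026] [290 223  19  28 233] [0.63212301 0.21002468 0.08      ] ((299.60003662109375, 236.30003356933594), (11.180339813232422, 29.516094207763672), 26.56505012512207)
```

View pics/crop0.png

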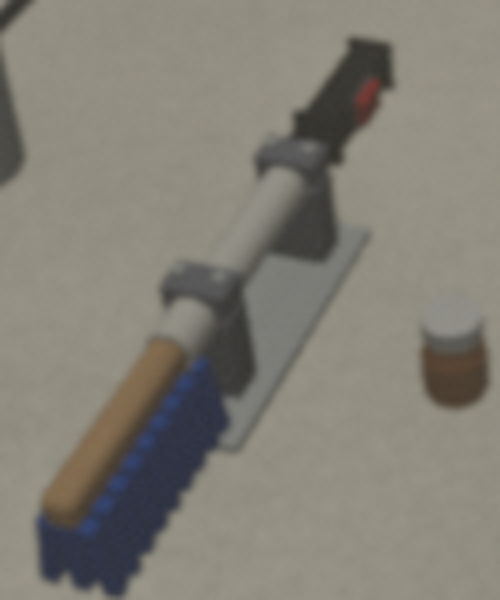

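The crop shows the grip between scene pixels (169,220) and (192,201), with the button at (187,215). The clamp tops are at about (168,227) and (145,260), and the base-plate edge runs (187.5,248) to (154,302.5).

Run:
```python
import pickle
from h import *
c=pickle.load(open("cams.pkl","rb"))["scene"]
P=lambda x,y,z: onz(c,(95+x/4-.4,190+y/4-.4),z)
a,b=P(370,232,.004),P(237,450,.004); c1,c2=P(293,150,.097),P(200,280,.097)
for u,v in((a,b),(c1,c2)):
    d=v-u; print(u,v,np.degrees(np.arctan2(d[1],d[0])))
bt=P(368,100,.075); print("button",bt)
for p,q in ((a,b),(c1,c2)):
    d=(q-p)/np.linalg.norm(q-p); n=np.array([-d[1],d[0],0])
    print("grip from button",bt-.0225*n,"from clamp",c1-.09*d, 'lateral clamp-button',(c1-bt)@n)
# grip top end corners (far flange top), z=.096
print(P(350,40,.096),P(390,48,.096),P(297,115,.096))
s=np.array([.1495,-.503]); print(proj(c,np.array([.1495,-.503,.2307])))
```

```text
[ 0.65946186 -0.10479904  0.004     ] [ 0.87683657 -0.11309043  0.004     ] -2.184389964424159
[ 0.69275478 -0.1399433   0.097     ] [ 0.82923849 -0.14593292  0.097     ] -2.5128232953524976
button [ 0.5984101  -0.12269731  0.075     ]
grip from button [ 0.5975525  -0.14518096  0.075     ] from clamp [ 0.60282018 -0.1365129   0.097     ] lateral clamp-button -0.013637456596971959
grip from button [ 0.59742363 -0.14517568  0.075     ] from clamp [ 0.60284132 -0.13599744  0.097     ] lateral clamp-button -0.013093053797310766
[ 0.55718398 -0.15027014  0.096     ] [ 0.56016789 -0.11786639  0.096     ] [ 0.65360764 -0.15305996  0.096     ]
[128.98954246  96.95978373]
```

Request:
servo_tool(steps=[{"hand":1,"offset":[0.185,-0.077,0],"angular":[0,0,0.0105]},{"hand":1,"offset":[0.37,-0.153,0],"angular":[0,0,0.021]},{"hand":1,"offset":[0.554,-0.23,0],"angular":[0,0,0.0315]},{"hand":1,"offset":[0.739,-0.306,0],"angular":[0,0,0.042]},{"hand":1,"offset":[0.924,-0.383,0],"angular":[0,0,0.0526]}], grip_force=60)

```text
time: 0.6
position: [0.3447, -0.3442, 0.2311]
tcp_rot: [-0.0, 1.0, -0.022, -0.0]
ft_force: [-0.0, 0.6, 0.6]
gripper_width: 0.999
gripper_force: 0.0
```

Request:
servo_tool(steps=[{"hand":1,"offset":[0.149,-0.133,0],"angular":[0,0,0]},{"hand":1,"offset":[0.298,-0.266,0],"angular":[0,0,0]},{"hand":1,"offset":[0.447,-0.399,0],"angular":[0,0,0]},{"hand":1,"offset":[0.596,-0.532,0],"angular":[0,0,0]},{"hand":1,"offset":[0.745,-0.665,0],"angular":[0,0,0]}])

```text
time: 1.1
position: [0.5378, -0.1857, 0.231]
tcp_rot: [-0.0, 1.0, -0.021, -0.0]
ft_force: [-0.3, -1.4, 0.0]
gripper_width: 0.999
gripper_force: 0.0
```

Request:
servo_tool(steps=[{"hand":1,"offset":[0.1,-0.09,0],"angular":[0,0,0]},{"hand":1,"offset":[0.2,-0.17,0],"angular":[0,0,0]},{"hand":1,"offset":[0.239,-0.209,0],"angular":[0,0,0]},{"hand":1,"offset":[0.239,-0.209,0],"angular":[0,0,0]},{"hand":1,"offset":[0.239,-0.209,0],"angular":[0,0,0]}])

```text
time: 1.6
position: [0.5977, -0.1383, 0.2309]
tcp_rot: [0.0, 1.0, -0.021, -0.001]
ft_force: [0.4, 1.0, 0.2]
gripper_width: 0.997
gripper_force: 0.0
```

Run:
```python
from rig import r
import cv2,numpy as np,pickle
from h import *
c=r.camera("wrist"); pickle.dump(c,open("w1.pkl","wb")); s=r.camera("side"); pickle.dump(s,open("s1.pkl","wb"))
a=c["img"][:,:,::-1]; cv2.imwrite("pics/w1.png",a)
cv2.imwrite("pics/s1.png",cv2.resize(s["img"][110:260,180:420,::-1],None,fx=3,fy=3,interpolation=cv2.INTER_CUBIC))
st=r.read_state(); print(st["position"],st["tcp_rot"]); print(np.round(c["view"],3), proj(c,np.array([.6,-.137,.096])))
```

```text
[ 0.59752687 -0.13888516  0.23139521] [ 1.82634992e-04  9.99766711e-01 -2.15966064e-02 -2.76372228e-04]
[[-0.04  -0.999 -0.    -0.116]
 [ 0.947 -0.038 -0.318 -0.53 ]
 [ 0.318 -0.013  0.948 -0.572]
 [ 0.     0.     0.     1.   ]] [246.8943165  177.02020744]
```

View pics/w1.png

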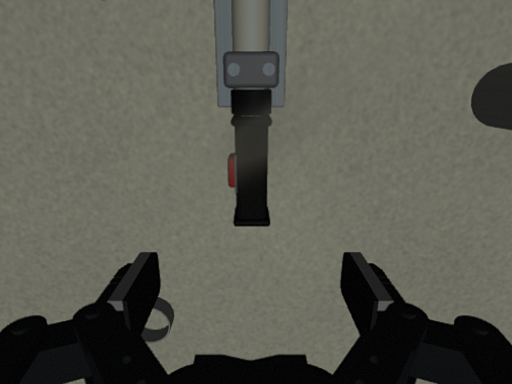

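The wrist view shows the grip upright in the image. The end flange spans (235–270,222), the neck is near (252,117), the button is at (232,170) and the clamp centre is at (251,70). The fingers straddle it and nothing is in the way.

Run:
```python
import pickle
from h import *
c=pickle.load(open("w1.pkl","rb")); im=c["img"]
hsv=cv2.cvtColor(im,cv2.COLOR_RGB2HSV).astype(int)
red=((hsv[...,0]<8)|(hsv[...,0]>172))&(hsv[...,1]>120)&(hsv[...,2]>50)
ys,xs=np.where(red); print("red",xs.min(),xs.max(),ys.min(),ys.max(),onz(c,(xs.mean(),ys.mean()),.085), onz(c,(232,ys.min()),.087)[0],onz(c,(232,ys.max()),.087)[0])
# grip bar edges per row (dark columns), top z=.093
for v in (130,145,195,207,213,219):
    d=np.where(im[v,200:300].max(1)<50)[0]+200; z=.096 if v>210 else .093
    print(v,d.min(),d.max(),onz(c,(d.min()-.5,v),z),onz(c,(d.max()+.5,v),z),onz(c,((d.min()+d.max())/2,v),z)[1])
for v in range(203,232,2): print(v,im[v,252].max(),end=' ')
for v in (52,70,88): print("\nclamp",v,onz(c,(251,v),.097),end=' ')
for v in (80,100): print("plate",onz(c,(218,v),.004)[1],onz(c,(286,v),.004)[1])
```

```text
red 229 234 159 186 [ 0.60131712 -0.12199571  0.085     ] 0.6153357813388932 0.5891054444738875
130 235 266 [ 0.64260278 -0.1278892   0.093     ] [ 0.64146561 -0.1560738   0.093     ] -0.14198173764047817
145 236 266 [ 0.62930519 -0.12803707  0.093     ] [ 0.62818641 -0.15576414  0.093     ] -0.14190086948784486
195 237 266 [ 0.58193049 -0.12637283  0.093     ] [ 0.58079058 -0.1546486   0.093     ] -0.14051096576326516
207 236 267 [ 0.56984256 -0.12476472  0.093     ] [ 0.56861131 -0.15531502  0.093     ] -0.14004013815830724
213 235 268 [ 0.56493586 -0.12367385  0.096     ] [ 0.56363343 -0.15599499  0.096     ] -0.13983470910517967
219 234 269 [ 0.55878077 -0.12237144  0.096     ] [ 0.55739298 -0.15681624  0.096     ] -0.13959414925846583
203 13 205 13 207 16 209 12 211 13 213 11 215 13 217 12 219 7 221 12 223 18 225 15 227 126 229 121 231 118 
clamp 52 [ 0.70446759 -0.14486168  0.097     ] 
clamp 70 [ 0.69103452 -0.1443345   0.097     ] 
clamp 88 [ 0.67710602 -0.14378776  0.097     ] plate -0.10797642948192167 -0.1829557960825604
plate -0.10641590665708055 -0.1829013349613631
```

Request:
servo_tool(steps=[{"hand":1,"offset":[0.01,0.008,0.18],"angular":[0,0,0]},{"hand":1,"offset":[0.01,0.008,0.36],"angular":[0,0,0]},{"hand":1,"offset":[0.01,0.008,0.54],"angular":[0,0,0]},{"hand":1,"offset":[0.01,0.008,0.66],"angular":[0,0,0]},{"hand":1,"offset":[0.01,0.008,0.71],"angular":[0,0,0]}])

```text
time: 2.2
position: [0.5984, -0.1404, 0.0509]
tcp_rot: [-0.001, 1.0, -0.022, -0.003]
ft_force: [-0.5, -0.2, 0.8]
gripper_width: 0.994
gripper_force: 0.0
```

Request:
servo_tool(steps=[{"hand":0.7,"offset":[0,0,0],"angular":[0,0,0]},{"hand":0.6,"offset":[0,0,0],"angular":[0,0,0]},{"hand":0.55,"offset":[0,0,0],"angular":[0,0,0]},{"hand":0.55,"offset":[0,0,0],"angular":[0,0,0]},{"hand":0.55,"offset":[0,0,0],"angular":[0,0,0]}])

```text
time: 2.7
position: [0.6015, -0.14, 0.055]
tcp_rot: [0.0, 1.0, -0.021, 0.001]
ft_force: [-0.2, -0.3, -0.4]
gripper_width: 0.548
gripper_force: 0.0
```

Run:
```python
from rig import r
import cv2
c=r.camera("wrist"); cv2.imwrite("pics/w2.png",c["img"][:,:,::-1])
st=r.read_state(); print(st["position"],st["gripper_width"],st["ft_force"])
```

```text
[ 0.60134875 -0.13990407  0.05470624] 0.5528238470749405 [ 0.0036928  0.0975901 -0.4257481]
```

View pics/w2.png

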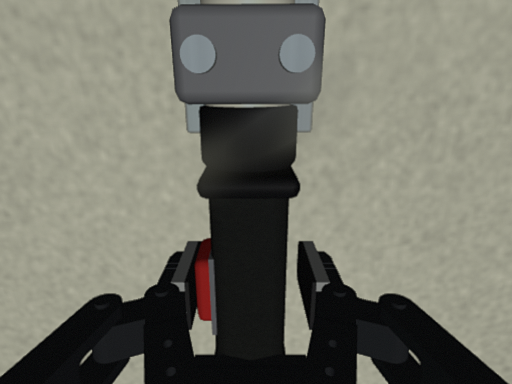

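The fingers are centred over the grip, with the button (205,285) between the left pad and the bar and the pad level with it. I'll close now.

Request:
servo_tool(steps=[{"hand":0.45,"offset":[0,-0.004,0],"angular":[0,0,0]},{"hand":0.3,"offset":[0,-0.004,0],"angular":[0,0,0]},{"hand":0.2,"offset":[0,-0.004,0],"angular":[0,0,0]},{"hand":0.1,"offset":[0,-0.004,0],"angular":[0,0,0]},{"hand":0.1,"offset":[0,-0.004,0],"angular":[0,0,0]}], grip_force=60)

```text
time: 3.25
position: [0.6012, -0.1391, 0.0547]
tcp_rot: [0.0, 1.0, -0.021, 0.0]
ft_force: [-2.0, -0.0, 4.5]
gripper_width: 0.356
gripper_force: 62.1
```

Request:
servo_tool(steps=[{"hand":0.1,"offset":[-0.03,0,0],"angular":[0,0,0]},{"hand":0.1,"offset":[-0.08,0.001,0],"angular":[0,0,0]},{"hand":0.1,"offset":[-0.14,0.001,0],"angular":[0,0,0]},{"hand":0.1,"offset":[-0.2,0.0015,0],"angular":[0,0,0]},{"hand":0.1,"offset":[-0.24,0.002,0],"angular":[0,0,0]}])

```text
time: 3.75
position: [0.5413, -0.1369, 0.0546]
tcp_rot: [0.0, 1.0, -0.021, 0.001]
ft_force: [5.5, 1.6, 4.3]
gripper_width: 0.352
gripper_force: 61.7
```

Request:
servo_tool(steps=[{"hand":0.1,"offset":[-0.06,0,0],"angular":[0,0,0]},{"hand":0.1,"offset":[-0.13,0.001,0],"angular":[0,0,0]},{"hand":0.1,"offset":[-0.2,0.001,0],"angular":[0,0,0]},{"hand":0.1,"offset":[-0.27,0.002,0],"angular":[0,0,0]},{"hand":0.1,"offset":[-0.33,0.003,0],"angular":[0,0,0]}])

```text
time: 4.25
position: [0.4589, -0.1339, 0.0546]
tcp_rot: [0.0, 1.0, -0.021, 0.002]
ft_force: [6.6, 3.5, 5.5]
gripper_width: 0.355
gripper_force: 61.1
```

Run:
```python
from rig import r
import cv2,pickle
c=r.camera("wrist"); pickle.dump(c,open("w3.pkl","wb")); cv2.imwrite("pics/w3.png",c["img"][:,:,::-1])
st=r.read_state(); print(st["position"],st["gripper_width"],st["ft_force"],st["wrist_torque"])
```

```text
[ 0.45677294 -0.13383868  0.0546444 ] 0.35343536475572007 [0.50643977 2.52300686 6.42907195] [ 0.91459824 -0.39842862  0.21321421]
```

View pics/w3.png

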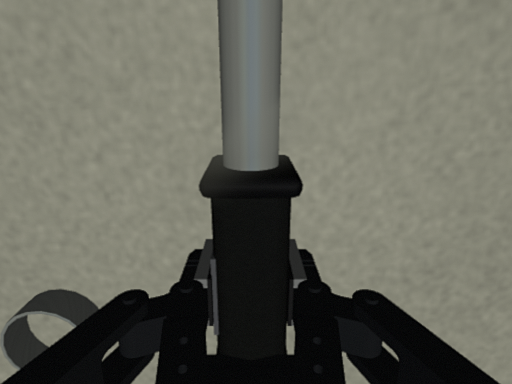

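The tube is out and the grip has stayed in the pads: the front flange is at (250,180) in the same place relative to the pads, and the button is hidden under the left pad. About 15 mm remains.

Request:
servo_tool(steps=[{"hand":0.1,"offset":[-0.02,0,0],"angular":[0,0,0]},{"hand":0.1,"offset":[-0.04,0,0],"angular":[0,0,0]},{"hand":0.1,"offset":[-0.055,0,0],"angular":[0,0,0]},{"hand":0.1,"offset":[-0.06,0,0],"angular":[0,0,0]},{"hand":0.1,"offset":[-0.064,0,0],"angular":[0,0,0]}])

```text
time: 4.8
position: [0.4436, -0.1334, 0.0546]
tcp_rot: [0.0, 1.0, -0.021, 0.002]
ft_force: [5.2, 3.6, 7.2]
gripper_width: 0.353
gripper_force: 61.3
```

Request:
servo_tool(steps=[{"hand":0.1,"offset":[-0.004,0,0],"angular":[0,0,0]},{"hand":0.1,"offset":[-0.008,0,0],"angular":[0,0,0]},{"hand":0.1,"offset":[-0.012,0,0],"angular":[0,0,0]},{"hand":0.1,"offset":[-0.016,0,0],"angular":[0,0,0]},{"hand":0.1,"offset":[-0.016,0,0],"angular":[0,0,0]}])

```text
time: 5.3
position: [0.4414, -0.1333, 0.0547]
tcp_rot: [0.001, 1.0, -0.021, 0.003]
ft_force: [12.6, 5.3, 1.9]
gripper_width: 0.354
gripper_force: 60.5
```

Request:
servo_tool(steps=[{"hand":0.1,"offset":[-0.004,0,0],"angular":[0,0,0]},{"hand":0.1,"offset":[-0.008,0,0],"angular":[0,0,0]},{"hand":0.1,"offset":[-0.008,0,0],"angular":[0,0,0]},{"hand":0.1,"offset":[-0.008,0,0],"angular":[0,0,0]},{"hand":0.1,"offset":[-0.008,0,0],"angular":[0,0,0]}])

```text
time: 5.8
position: [0.4414, -0.1334, 0.0547]
tcp_rot: [0.001, 1.0, -0.021, 0.005]
ft_force: [21.0, 7.2, -4.6]
gripper_width: 0.353
gripper_force: 60.3
```

Run:
```python
from rig import r
import cv2,numpy as np
w=r.camera("wrist")["img"]; s=r.camera("scene")["img"]
b=cv2.resize(s[130:330,60:330],(512,384),interpolation=cv2.INTER_CUBIC)
cv2.imwrite("pics/end.png",np.vstack([w[100:300],b])[:,:,::-1])
st=r.read_state(); print(st["position"],st["gripper_width"],st["gripper_force"],st["ft_force"])
```

```text
[ 0.44135284 -0.1333459   0.05471824] 0.3554544962039093 60.28986632823944 [20.21703501  7.7272968  -3.6849703 ]
```

View pics/end.png

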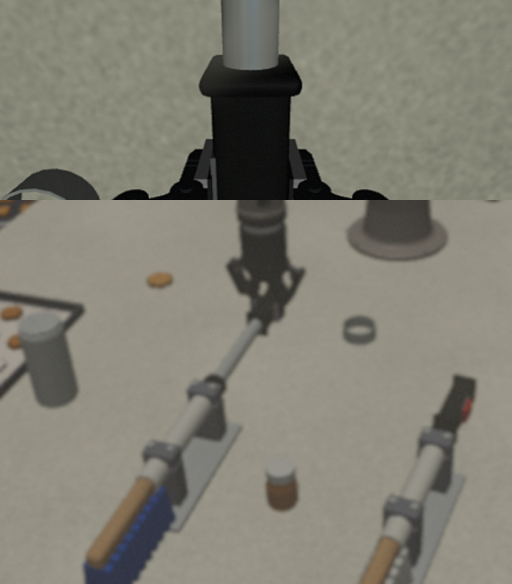

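The tube is fully out. The grip is at the same place in the pads (flange near row 180) and the arm is against the solid stop: the tool stayed put while the pull rose to 20 N. Nothing else has moved.

```bash
python3 -c "
from rig import r
print(r.sign_off())"
```

```text
the job is handed in; nothing more can be done
None
```

The job is handed in: the blue brush's handle is drawn about 160 mm out against its second stop, still gripped at 60 N with the button squeezed in, and in the last picture the white brush, jar, cutter, shaker and biscuit look undisturbed (the bowl and mug were out of that picture, away from the arm's path).

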